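# Gauge a pivot pin, draw it and tip it up for inspection

### The arm

A 6-joint arm with a two-finger parallel gripper is mounted at the origin on a cart in front of the work surface, level with it; the furniture and walls round the work are solid. World frame = base frame: x ahead of the robot, y to its left, z up, the work surface at z = 0. Lengths are in m, angles in rad, forces in N, time in s.
With the tool pointing down it reaches from about 0.375 to 0.975 m from the base axis. Payload 3.8 kg.
Tool frame: the origin (TCP) lies between the finger pads; the fingertips stand 14 mm ahead of it and the grasp point (between the pads) lies 5 mm behind it; z points along the fingers, y is the line along which they close (so a half turn about z gives the same grasp; the last joint's range is limited). The gripper opens to 85 mm and grips with 20 to 120 N. Pads are 22 mm wide; open, the fingers measure 114 mm over their backs; the gripper's body (76 mm by 85 mm) begins 54 mm behind the grasp point. The pads swing forward as they close: fully open they stand 13 mm farther back than shut.
Start: joints at [-1.298, 0.264, 1.604, -0, 1.274, -0.037], TCP at [0.206, -0.643, 0.245] pointing down, gripper open.
Joint ranges: [-2.63, 2.63], [-0.94, 2.18], [0.31, 2.57], [-1.31, 4.45], [0, 2.66], [-2.55, 2.55]. Speed limits (rad/s): [2.57, 2.57, 3.14, 3.14, 3.14, 3.14].

### API

Orientations are given as a unit quaternion [w, x, y, z].
In Python, from cell import env gives the robot as it stands. The module is installed in compiled form; this text tells all that it offers. Calls block until the motion is done:
- env.reach(position, orientation): joint-space move of the TCP to a pose.
- env.move_straight(position, feed=0.15, rotation=None): straight line of the TCP; rotation=None keeps the orientation; feed is the mean speed in m/s.
- env.move_joints(angles): joint-space move.
- env.let_go() and env.grasp(): open the fingers fully, or close them until they stop; the grip force is fixed at half the most.
- env.hold(seconds).
- env.solve_ik(position, orientation): joint angles nearest the present ones, or None.
- env.get_state(): the state.
- env.read_camera(name): name is "scene" or "top" or "wrist"; returns a dict with "pixels" (400x640x3 uint8, blue, green, red), "mtx" (3x3 intrinsics, pixels), "origin" and "attitude" of the camera in the world; the wrist camera has in their place "tool_from_camera" (4x4, takes a point from camera to tool coordinates, whose origin is the TCP and whose axes are the flange's). Camera axes: x right, y up, looking along -z (the intrinsics and any distortion apply to the point x, -y, -z); pixel columns grow to the right and rows downward; lengths in m; the calibration is good to about 2 mm. A picture is of the moment at which its call begins: read the wrist's pose just before it. There is no depth.
A pose or a line that the arm cannot do raises env.Unreachable and nothing moves.
- env.finish_job(): hands the job in; it is judged then, once.
The state is a dict: "time_s": time; "joint_positions": joint angles; "joint_velocities": joint speeds; "joint_efforts": joint torques, N m; "position": TCP position; "tcp_rot": TCP orientation; "contact_force": force on the tool from outside, world axes, zero at the start; "wrist_torque": the same for the moment, N m; "finger_gap": finger opening in m; "gripper_force": force on a finger pad.
Only numpy, scipy, OpenCV 4.12 (cv2) and the standard library are available. Lean on these libraries where they do the work, as an engineer would, in place of code of your own. Each camera call takes 0.05 s, during which the arm holds its last target. There are 200 camera calls.

### The job

On the bench gauge, slide the jaw shut against the steel pin standing in the socket until it presses on the pin, and leave the jaw at that reading. Then draw the pin straight up out of the socket, tip it over from upright to at least half-way towards lying level (45 degrees or more, in any direction, but not head-down), and finish while still holding it like that in the gripper, still, at least 10 cm above the table and clear of everything. Leave the small cup, the clay lump and the bolt beside the gauge where they stand.

Things in the scene. Friction and masses are not known exactly. Their poses are not given: they have to be found in the camera images.
- gauge: Bench gauge fixed to the table: grey base 84 x 270 x 12 mm (x -42 to 42, y -205 to 65 mm). Origin on the table under the socket's axis, z up. Round socket, 36 mm outside, bore 23 mm, top 41 mm above the table. Anvil on the pin's +y side, 1 mm from it, 70 mm high. The jaw runs on rods along y on the -y side. Only the jaw's tab (96 mm) and the pin (147 mm) rise above 70 mm.
- jaw (a joint): Slide of the jaw in m: 0 = open, grows as it moves along the gauge's +y axis towards the pin; starts between 0 and 0.015. It meets the pin at about 0.040, the pin meets the anvil at about 0.041; end of travel without a pin 0.055. It slides stiffly (2.5 N friction) and stays where it is left.
- jaw_tab (a point): Grip point of the jaw's thumb tab, an upright steel plate 14 mm thick along the gauge's y, 30 mm wide along its x, top 96 mm above the table; the point is on its centre, 84 mm up, at gauge y = -150 mm + jaw value. Its axes are the gauge's. A 10 mm rod runs from the tab to the jaw, 55 to 65 mm up; carriage (50 x 40 mm) below 42 mm.
- pin_mid (a point): Centre of the turned steel pin, 67.5 mm above its foot: round shank 20 mm across, 135 mm long, its top 17 mm a 14 mm spigot; about 0.25 kg; z axis from foot to spigot. Stands upright in the socket with 1.5 mm play, foot 12 mm and top 147 mm above the table; jaw and anvil meet it 51 to 69 mm up, above that the shank is free to grip.
- pin_foot (a point): Centre of the pin's lower end face.
- socket_mouth (a point): Centre of the socket's mouth, 41 mm above the table; the pin stands 29 mm deep in it.
- cup_mid (a point): Centre of a loose terracotta cup, 66 mm across, 63 mm high, standing behind the gauge; to be left alone.
- lump_mid (a point): Centre of a loose lump of clay, 62 x 59 x 42 mm, standing behind the gauge; to be left alone.
- bolt_mid (a point): Centre of a loose bolt, 20 mm across, 49 mm high, standing on its head in front of the gauge (the robot's side); to be left alone.
Things that resemble listed ones, but are neither listed nor needed, are in the scene too. Of the things that look like the part that bears pin_mid, the middle-sized one is meant.

How it is judged:
On the way, in this order (a step that is already met when the one before it is completed fails the run):
1. the jaw presses on the pin with more than 2 N while the pin stands in the socket (contact force between jaw and pin above 2 N and value of joint jaw between 0.037 and 0.044 m and z of pin_foot in the frame of gauge below 0.02 m and angle between pin_mid's own z axis and vertical below 0.15 rad), for 0.2 s.
2. the pin is drawn upright out of the socket, its foot above the mouth (z of pin_foot in the frame of socket_mouth above 0 m and angle between pin_mid's own z axis and vertical below 0.35 rad and contact force between the fingers and pin above 1 N), for 0.05 s.
At the end, for the whole second after the job is handed in: Pin held still in the fingers (over 1 N), off gauge and jaw, tilted 0.70 to 1.75 rad from upright, foot and middle over 80 mm above the table; jaw still at 0.037 to 0.044; cup, lump and bolt within 20 mm of their start (angle between pin_mid's own z axis and vertical between 0.7 and 1.75 rad and height (world z) of each of pin_foot, pin_mid above 0.08 m and contact force between the fingers and pin above 1 N and contact force between pin and gauge below 0.1 N and contact force between pin and jaw below 0.1 N and linear speed of pin below 0.03 m/s and value of joint jaw between 0.037 and 0.044 m and distance of each of cup_mid, lump_mid, bolt_mid from where it was at the start of the episode below 0.02 m); the arm keeps its last pose, push and grip.
It fails at once if the terracotta cup is pushed or knocked over (distance of cup_mid from where it was at the start of the episode above 0.02 m).
It fails at once if the clay lump is pushed or knocked over (distance of lump_mid from where it was at the start of the episode above 0.02 m).
It fails at once if the bolt is pushed or knocked over (distance of bolt_mid from where it was at the start of the episode above 0.02 m).
It also fails if it takes over 45 s, if anything falls off the work surface, if the arm or the gripper's body presses on something with over 40 N, if the wrist force passes 120 N, or if a joint passes its speed limit or range.

## Working session

There is one attempt and no reset: what is moved stays moved. The work goes in short steps, each a Python script; the robot and the scene stay as the last script left them, time stands still between calls to the robot, and variables do not carry over. Pictures are saved under pics/ and viewed, at most 10 in all, crops included, and the job is handed in when it is done.

```bash
mkdir -p pics
cat > h.py <<'E'
import numpy as np, cv2
from cell import env
from scipy.spatial.transform import Rotation as R
def Rq(q): return R.from_quat([q[1],q[2],q[3],q[0]])
def qR(r): x,y,z,w=r.as_quat(); return [w,x,y,z]
def att(a):
    a=np.array(a,float); return a if a.shape==(3,3) else Rq(a).as_matrix()
def ray(c,px):
    u=cv2.undistortPoints(np.array([[px]],float),np.array(c['mtx']),None)[0,0]
    d=att(c['attitude'])@np.array([u[0],-u[1],-1]); return np.array(c['origin']),d
def onz(c,px,z):
    o,d=ray(c,px); return o+d*(z-o[2])/d[2]
def proj(c,p):
    q=att(c['attitude']).T@(np.array(p)-np.array(c['origin'])); k=np.array(c['mtx'])
    return (k@(np.array([q[0],-q[1],-q[2]])/-q[2]))[:2]
E
python3 - <<'E'
from h import *
for n in ['scene','top']:
    c=env.read_camera(n); cv2.imwrite(f'pics/{n}0.png',c['pixels'])
    print(n,c.keys(),c['mtx'],c['origin'],c['attitude'])
s=env.get_state();print({k:s[k] for k in('time_s','position','tcp_rot','finger_gap')})
E
```

```text
scene dict_keys(['pixels', 'mtx', 'origin', 'attitude']) [[459.40293349   0.         321.68714701]
 [  0.         459.40293349 200.55439647]
 [  0.           0.           1.        ]] [-0.04189615  0.49487791  0.55641582] [-0.36012407 -0.21331187  0.44323819  0.79268443]
top dict_keys(['pixels', 'mtx', 'origin', 'attitude']) [[487.71632458   0.         321.53215048]
 [  0.         487.71632458 198.16706341]
 [  0.           0.           1.        ]] [ 0.48102647 -0.03418949  1.01733539] [-0.70186902 -0.04018729  0.02783093  0.7106267 ]
{'time_s': 0.1, 'position': array([ 0.20558507, -0.64225052,  0.24406063]), 'tcp_rot': array([-1.02720516e-03,  9.88028217e-01,  1.54269792e-01, -1.35369368e-04]), 'finger_gap': 0.08511999165382976}
```

View pics/scene0.png

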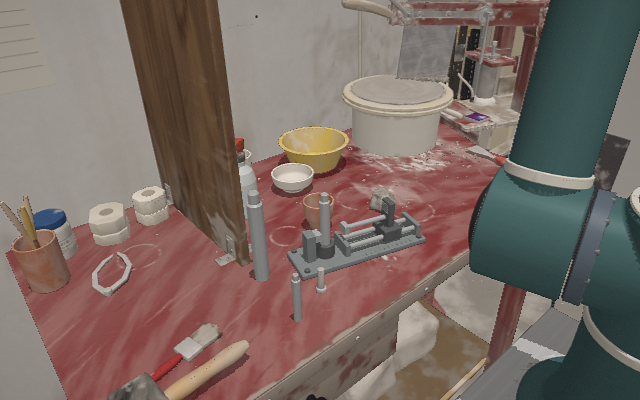

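View pics/top0.png

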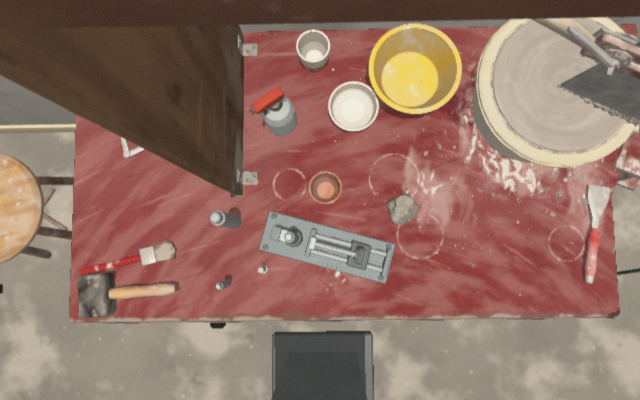

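The scene view shows the gauge at about (355,245), with the pin at (325,225) standing in the socket. The big lookalike is at (258,235) and the small one at (297,295). In the top view the socket is near (289,236) and the tab is near (377,258). The bolt is at (263,269), the cup at (325,187) and the lump at (403,208). A tall post stands at the left, around column 240.

Run:
```python
from h import *
c=env.read_camera('top'); im=c['pixels']
hsv=cv2.cvtColor(im,cv2.COLOR_BGR2HSV)
b,g,r=[im[...,i].astype(int) for i in range(3)]
m=((r-b)<12).astype(np.uint8)*255
m=cv2.morphologyEx(m,cv2.MORPH_OPEN,np.ones((3,3)))
n,l,st,ce=cv2.connectedComponentsWithStats(m)
i=l[228,300] or l[222,290]; mm=(l==i).astype(np.uint8)*255
cs,_=cv2.findContours(mm,0,1); k=max(cs,key=cv2.contourArea)
P=np.array([onz(c,p,0.012)[:2] for p in k[:,0].astype(float)],np.float32)
rect=cv2.minAreaRect(P*1000); print('rect(mm)',rect, st[i])
box=cv2.boxPoints(rect)/1000
yaxis=max([box[1]-box[0],box[2]-box[1]],key=np.linalg.norm); yaxis/=np.linalg.norm(yaxis)
if yaxis[1]<0: yaxis=-yaxis
xaxis=np.array([yaxis[1],-yaxis[0]])
org=np.array(rect[0])/1000+0.070*yaxis   # base centre is at y=-70
print('org',org,'x',xaxis,'y',yaxis, 'yaw',np.arctan2(xaxis[1],xaxis[0]))
np.savez('g.npz',o=org,x=xaxis,y=yaxis)
G=lambda x,y,z: np.r_[org+x*xaxis+y*yaxis,z]
for n2 in ['top','scene']:
    cc=env.read_camera(n2); v=cv2.resize(cc['pixels'],None,fx=4,fy=4,interpolation=cv2.INTER_CUBIC)
    for p,col in [((0,0,.147),(0,255,0)),((0,0,.041),(255,0,255)),((-.042,-.205,.012),(0,255,255)),((.042,-.205,.012),(0,255,255)),((.042,.065,.012),(0,255,255)),((-.042,.065,.012),(0,255,255)),((0,-.15,.096),(255,255,0)),((0,-.135,.096),(255,128,0))]:
        q=proj(cc,G(*p)); cv2.circle(v,tuple(int(t*4+2) for t in q),4,col,-1)
    u0,v0=(240,180) if n2=='top' else (280,160)
    cv2.imwrite(f'pics/{n2}1.png',v[v0*4:v0*4+500,u0*4:u0*4+700])
print('cup',onz(c,(325,187),.063),'lump',onz(c,(403,208),.03),'bolt',onz(c,(263,269),.04))
```

```text
rect(mm) ((478.9410095214844, -26.5140380859375), (267.3092346191406, 81.96973419189453), 74.3819808959961) [ 260  212  135   71 5213]
org [0.49778659 0.04090142] x [ 0.96307796 -0.26922262] y [0.26922262 0.96307796] yaw -0.27258575
cup [ 0.59527037 -0.02511231  0.063     ] lump [ 0.55426577 -0.18214326  0.03      ] bolt [0.43542674 0.10048525 0.04      ]
```

View pics/top1.png

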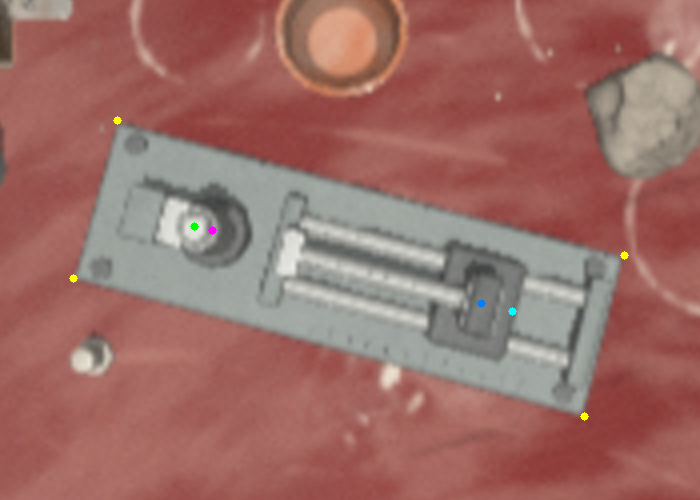

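View pics/scene1.png

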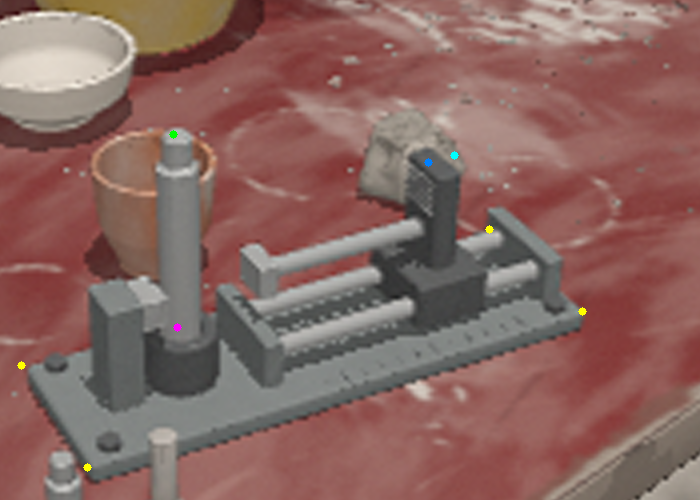

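The top view confirms the fit: the pin-top dot lands on the spigot and the base corners match. The tab centre is at crop (482,303), which is gauge y of about -0.136, so the jaw is near 0.014. I'll grip the tab next.

```bash
cat >> h.py <<'E'
g=np.load('g.npz'); O,gx,gy=g['o'],g['x'],g['y']
G=lambda x,y,z: np.r_[O+x*gx+y*gy,z]
Z=np.array([0,0,-1.])
def down(yv):
    best=None
    for s in (1,-1):
        y=np.r_[s*np.array(yv),0]; q=qR(R.from_matrix(np.c_[np.cross(y,Z),y,Z]))
        j=env.solve_ik(G(0,-.1,.2),q)
        if j is not None and (best is None or abs(j[5])<best[0]): best=(abs(j[5]),q,j)
    return best[1]
def st(t=''):
    s=env.get_state(); p=s['position']; d=p[:2]-O; f=s['contact_force']
    print(t,'t%.2f'%s['time_s'],'gx %.4f gy %.4f z %.4f'%(d@gx,d@gy,p[2]),'Fgx %.1f Fgy %.1f Fz %.1f'%(f[:2]@gx,f[:2]@gy,f[2]),'gap %.4f grip %.1f'%(s['finger_gap'],s['gripper_force'])); return s
E
python3 - <<'E'
from h import *
q=down(gy); print(q, env.solve_ik(G(0,-.136,.2),q))
env.reach(G(0,-.136,.2),q); st('hover')
env.move_straight(G(0,-.136,.085),feed=.1); st('down')
env.grasp(); st('grip')
c=env.read_camera('wrist'); cv2.imwrite('pics/w1.png',c['pixels'])
E
```

```text
[np.float64(0.0), np.float64(0.13587131268721833), np.float64(0.9907264942397837), np.float64(0.0)] [-2.45909951e-01 -9.61569116e-02  2.07841547e+00 -4.44089210e-16
  1.15933410e+00 -1.54412052e+00]
hover t2.43 gx 0.0004 gy -0.1365 z 0.2002 Fgx -0.1 Fgy -0.8 Fz -0.4 gap 0.0852 grip 0.0
down t3.73 gx 0.0008 gy -0.1360 z 0.0858 Fgx 0.1 Fgy -0.1 Fz 1.3 gap 0.0854 grip 0.0
grip t4.38 gx 0.0000 gy -0.1360 z 0.0853 Fgx -1.7 Fgy -0.4 Fz 3.5 gap 0.0131 grip 59.4
```

View pics/w1.png

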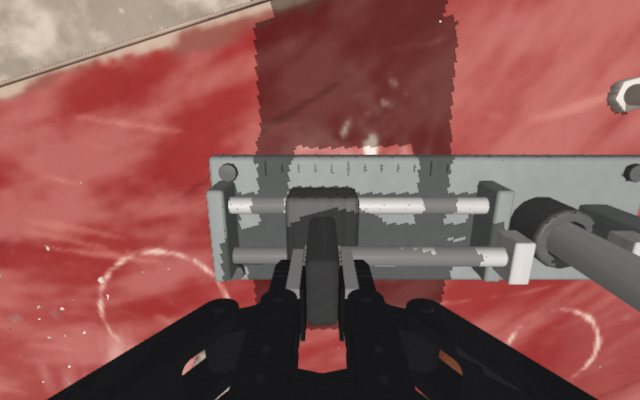

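The wrist view shows the tab at (322,270) held between the two pads, with the jaw at (515,258) facing the pin. The gap reading of 13 mm agrees. I'll push in steps while watching the force.

Run:
```python
from h import *
z=.085
env.move_straight(G(0,-.116,z),feed=.05); env.hold(.1); st('approach')
y=-.116
while y<-.100:
    y+=.001; env.move_straight(G(0,y,z),feed=.02); env.hold(.1); s=st('%.3f'%y)
    if s['contact_force'][:2]@gy<-11: break
env.hold(.4); st('held')
```

```text
approach t5.08 gx 0.0001 gy -0.1149 z 0.0853 Fgx -1.5 Fgy 0.9 Fz 5.6 gap 0.0132 grip 59.8
-0.115 t5.43 gx 0.0001 gy -0.1143 z 0.0853 Fgx -1.9 Fgy -2.0 Fz 4.5 gap 0.0129 grip 59.8
-0.114 t5.78 gx 0.0001 gy -0.1134 z 0.0853 Fgx -2.1 Fgy -1.5 Fz 4.8 gap 0.0132 grip 59.8
-0.113 t6.13 gx 0.0001 gy -0.1125 z 0.0853 Fgx -2.4 Fgy -2.1 Fz 4.9 gap 0.0130 grip 59.8
-0.112 t6.48 gx 0.0001 gy -0.1115 z 0.0853 Fgx -2.0 Fgy -1.0 Fz 6.0 gap 0.0131 grip 59.8
-0.111 t6.83 gx 0.0001 gy -0.1104 z 0.0853 Fgx -1.3 Fgy -1.9 Fz 6.1 gap 0.0130 grip 59.8
-0.110 t7.18 gx 0.0001 gy -0.1095 z 0.0853 Fgx -1.7 Fgy -1.5 Fz 5.9 gap 0.0130 grip 59.8
-0.109 t7.53 gx 0.0001 gy -0.1091 z 0.0853 Fgx -2.2 Fgy -4.3 Fz 5.6 gap 0.0132 grip 59.9
-0.108 t7.88 gx 0.0001 gy -0.1089 z 0.0853 Fgx -1.7 Fgy -8.9 Fz 5.3 gap 0.0129 grip 60.0
-0.107 t8.23 gx 0.0001 gy -0.1088 z 0.0853 Fgx -0.4 Fgy -13.1 Fz 6.7 gap 0.0128 grip 60.1
held t8.63 gx 0.0001 gy -0.1088 z 0.0853 Fgx -1.8 Fgy -12.5 Fz 5.9 gap 0.0128 grip 60.1
```

The force rose at gauge y of about -0.109 (jaw about 0.041) to roughly 10 N above sliding friction, and held for more than 0.4 s. I'll release the tab and go over the pin.

Run:
```python
from h import *
env.let_go(); st('open')
env.move_straight(G(0,-.109,.24),feed=.15); st('up')
c=env.read_camera('top')
q=down(gx); print(env.solve_ik(G(0,0.001,.24),q))
env.reach(G(0,-.10,.24),q)
c=env.read_camera('top'); v=cv2.resize(c['pixels'],None,fx=4,fy=4,interpolation=cv2.INTER_CUBIC); 
env.reach(G(0,.001,.24),q); st('over pin')
w=env.read_camera('wrist')
cv2.imwrite('pics/w2.png',w['pixels'])
```

```text
open t9.33 gx 0.0000 gy -0.1069 z 0.0850 Fgx -0.1 Fgy 0.1 Fz -0.4 gap 0.0850 grip 0.0
up t10.52 gx -0.0008 gy -0.1091 z 0.2388 Fgx -0.1 Fgy -0.3 Fz -0.5 gap 0.0852 grip 0.0
[ 3.40193718e-02 -6.75480986e-02  1.97608053e+00 -4.44089210e-16
  1.23306022e+00  3.06605137e-01]
over pin t12.52 gx -0.0002 gy 0.0018 z 0.2399 Fgx 0.1 Fgy 0.5 Fz -0.5 gap 0.0858 grip 0.0
```

View pics/w2.png

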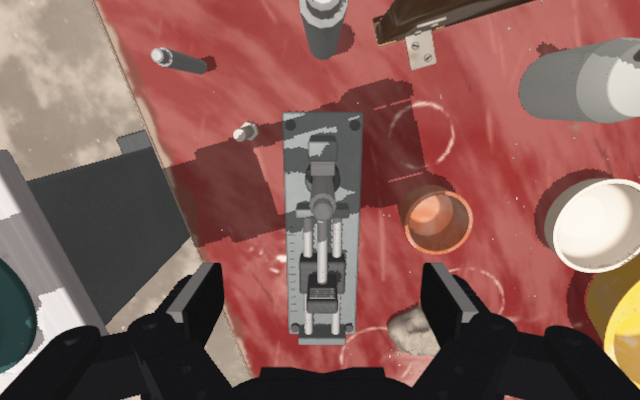

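The pin at (322,200) is centred between the fingers, the jaw touches it, and the cup and bolt stand clear. I'll descend, grip and draw the pin.

Run:
```python
from h import *
env.move_straight(G(0,.001,.099),feed=.1); st('down')
env.grasp(); st('grip')
env.move_straight(G(0,.001,.119),feed=.05); st('20mm')
env.move_straight(G(0,.001,.26),feed=.1); st('up')
q0=np.array(env.get_state()['tcp_rot'])
for a in (1.0,1.1,-1.0,-1.1):
  for p in ([.5,-.05,.35],[.5,-.1,.3],[.45,-.1,.35],[.6,-.1,.35]):
    r=Rq(q0)*R.from_rotvec([a,0,0])
    j=env.solve_ik(p,qR(r)); print(a,p,r.as_matrix()[:,2].round(2),None if j is None else np.round(j,2))
c=env.read_camera('scene'); cv2.imwrite('pics/s2.png',c['pixels'])
```

```text
down t14.12 gx 0.0007 gy 0.0012 z 0.0998 Fgx 1.5 Fgy -0.7 Fz 0.1 gap 0.0856 grip 0.0
grip t14.74 gx 0.0002 gy 0.0010 z 0.0992 Fgx -0.1 Fgy -1.0 Fz 1.4 gap 0.0187 grip 58.5
20mm t15.29 gx 0.0002 gy 0.0010 z 0.1195 Fgx 0.4 Fgy -0.1 Fz -1.8 gap 0.0188 grip 58.9
up t16.85 gx -0.0005 gy 0.0008 z 0.2590 Fgx -0.1 Fgy 0.4 Fz -2.1 gap 0.0184 grip 58.9
1.0 [0.5, -0.05, 0.35] [-0.81  0.23 -0.54] [-0.19  0.49  1.39  0.09  2.26  0.1 ]
1.0 [0.5, -0.1, 0.3] [-0.81  0.23 -0.54] [-0.26  0.54  1.41  0.02  2.19  0.02]
1.0 [0.45, -0.1, 0.35] [-0.81  0.23 -0.54] [-0.27  0.42  1.49 -0.    2.23  0.  ]
1.0 [0.6, -0.1, 0.35] [-0.81  0.23 -0.54] [-0.23  0.71  1.06  0.05  2.38  0.06]
1.1 [0.5, -0.05, 0.35] [-0.86  0.24 -0.45] [-0.2   0.54  1.37  0.09  2.33  0.1 ]
1.1 [0.5, -0.1, 0.3] [-0.86  0.24 -0.45] [-0.26  0.6   1.38  0.02  2.27  0.02]
1.1 [0.45, -0.1, 0.35] [-0.86  0.24 -0.45] [-0.27  0.47  1.48 -0.    2.3   0.  ]
1.1 [0.6, -0.1, 0.35] [-0.86  0.24 -0.45] [-0.23  0.76  1.03  0.06  2.45  0.07]
-1.0 [0.5, -0.05, 0.35] [ 0.81 -0.23 -0.54] [ 0.   -0.68  2.46 -0.56  0.44  0.67]
-1.0 [0.5, -0.1, 0.3] [ 0.81 -0.23 -0.54] [-0.21 -0.64  2.54 -0.2   0.26  0.22]
-1.0 [0.45, -0.1, 0.35] [ 0.81 -0.23 -0.54] [-0.27 -0.85  2.52 -0.    0.47  0.  ]
-1.0 [0.6, -0.1, 0.35] [ 0.81 -0.23 -0.54] [-0.15 -0.41  2.32 -0.42  0.26  0.48]
-1.1 [0.5, -0.05, 0.35] [ 0.86 -0.24 -0.46] [ 0.02 -0.71  2.53 -0.83  0.36  0.94]
-1.1 [0.5, -0.1, 0.3] [ 0.86 -0.24 -0.46] None
-1.1 [0.45, -0.1, 0.35] [ 0.86 -0.24 -0.46] None
-1.1 [0.6, -0.1, 0.35] [ 0.86 -0.24 -0.46] [-0.14 -0.42  2.38 -0.94  0.14  1.  ]
```

View pics/s2.png

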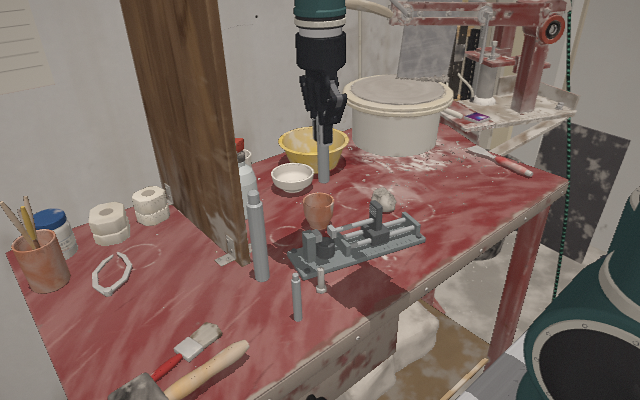

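The pin at (323,150) hangs upright from the gripper, its foot well clear of the socket at (323,245). The cup, bolt and lump haven't moved. I'll move to open space and tilt.

Run:
```python
from h import *
q0=np.array(env.get_state()['tcp_rot']); p=[.45,-.1,.35]
env.move_straight(p,feed=.12); st('moved')
for a in (.5,1.0):
    env.reach(p,qR(Rq(q0)*R.from_rotvec([a,0,0]))); st(a)
env.hold(.5); s=st('held'); print(Rq(s['tcp_rot']).as_matrix()[:,2],s['joint_velocities'].round(3))
c=env.read_camera('scene'); t=env.read_camera('top')
cv2.imwrite('pics/s3.png',np.hstack([c['pixels'][100:350,200:600],t['pixels'][120:370,200:600]]))
```

```text
moved t18.51 gx -0.0083 gy -0.1481 z 0.3494 Fgx -0.8 Fgy -0.1 Fz -2.3 gap 0.0186 grip 58.9
0.5 t18.99 gx -0.0075 gy -0.1482 z 0.3484 Fgx -0.5 Fgy -0.6 Fz -2.0 gap 0.0184 grip 58.9
1.0 t19.43 gx -0.0085 gy -0.1484 z 0.3497 Fgx 0.0 Fgy -0.2 Fz -1.1 gap 0.0187 grip 58.9
held t19.93 gx -0.0083 gy -0.1486 z 0.3507 Fgx -0.2 Fgy 0.8 Fz -1.8 gap 0.0183 grip 58.9
[-0.81023931  0.22617827 -0.54069922] [-0.003  0.017 -0.001  0.001  0.001  0.   ]
```

View pics/s3.png

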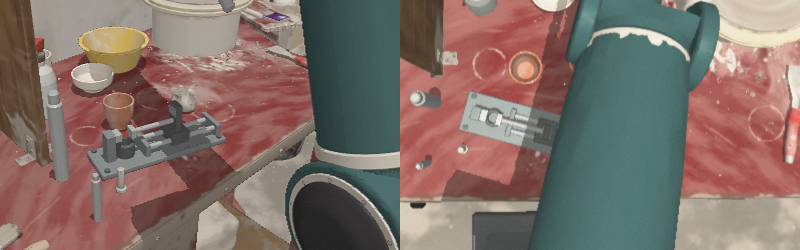

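The cup, bolt, lump and jaw are all in place, but the arm hides the pin here. I'll check it with the wrist camera.

Run:
```python
from h import *
c=env.read_camera('wrist'); cv2.imwrite('pics/w3.png',c['pixels'])
```

```text
(no output)
```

View pics/w3.png

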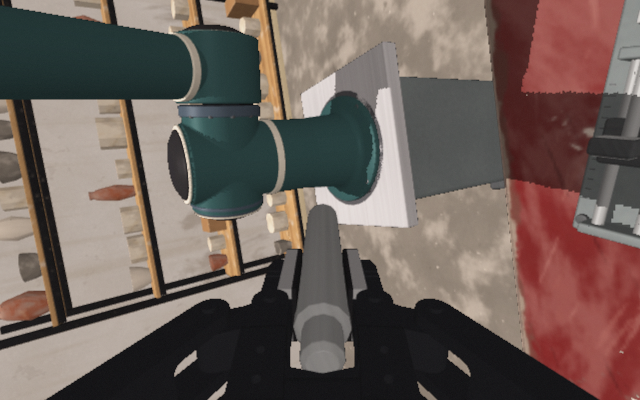

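The pin runs from its spigot at (322,355) to its foot at (322,210). It lies along the fingers, firmly held, and tilted with the tool by about 1.0 rad. I'll hand in the job.

```bash
python3 -c "
from h import *
print(env.finish_job())"
```

```text
the job is handed in; nothing more can be done
None
```

I handed the job in at about 20 s of the 45 s, with no verdict returned: the jaw was pressed onto the pin with about 10 N and left at about 0.041 m, and the pin was drawn upright and is held still at about 57 degrees, its foot about 30 cm up, with the cup, lump and bolt untouched.

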